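# Shut the bench gas cock and bolt it

### The arm

A 6-joint arm with a two-finger parallel gripper is mounted at the origin on the work surface. World frame = base frame: x ahead of the robot, y to its left, z up, the work surface at z = 0. Lengths are in m, angles in rad, forces in N, time in s.
With the tool pointing down it reaches from about 0.275 to 0.875 m from the base axis. Payload 12.5 kg.
Tool frame: the origin (TCP) lies on the centre line of the jaws, within the pads' length; the fingertips stand r.finger_overhang ahead of it and the grasp point (between the pads) lies 3 mm ahead of it (r.finger_overhang is the distance from the TCP to the fingertips, in m); z points along the fingers, y is the direction in which the jaws open and shut (so a half turn about z gives the same grasp; the last joint's range is limited). The gripper opens to 85 mm and grips with 20 to 120 N. Pads are 22 mm wide; open, the fingers measure 114 mm over their backs; the gripper's body (76 mm by 85 mm) begins 54 mm behind the grasp point. The pads swing forward as they close: fully open they stand 13 mm farther back than shut.
Start: joints at [-1.298, 0.351, 1.652, -0, 1.139, -0.085], TCP at [0.193, -0.515, 0.253] pointing down, gripper open.
Joint ranges: [-2.75, 2.75], [-0.79, 2.1], [0.01, 2.65], [-1.57, 4.71], [0.07, 3.14], [-2.87, 2.87]. Speed limits (rad/s): [2.22, 2.22, 2.79, 3.14, 3.14, 3.14].

### API

Orientations are given as a unit quaternion [x, y, z, w].
In Python, from cell import r, optics gives the robot as it stands. The module is installed in compiled form; this text tells all that it offers. Calls block until the motion is done:
- r.move_to(position, orientation): joint-space move of the TCP to a pose.
- r.move_linear(position, rot=None, vel=0.15): straight line of the TCP; rot=None keeps the orientation; vel is the mean speed in m/s.
- r.set_joints(angles): joint-space move.
- r.set_gripper(opening, squeeze=None): opening from 0.0 (shut) to 1.0 (fully open); squeeze is the grip in N (None keeps the last); returns when the fingers have stopped.
- r.sleep(seconds).
- r.inverse_kinematics(position, orientation): joint angles nearest the present ones, or None.
- optics.get_image(name): name is "scene" or "top" or "wrist"; returns a dict with "pixels" (384x512x3 uint8, red, green, blue), "depth" (384x512 float32, m along the optical axis (not along the pixel's ray), 0 where there is no reading), "fx", "fy", "cx", "cy" (pixels), "camera_from_world" (4x4, takes a point from world to camera coordinates); the wrist camera has in their place "mount" (4x4, takes a point from camera to tool coordinates, whose origin is the TCP and whose axes are the flange's). Camera axes: x right, y down, z forward; pixel columns grow to the right and rows downward; lengths in m; the calibration is good to about 2 mm. A picture is of the moment at which its call begins: read the wrist's pose just before it.
A pose or a line that the arm cannot do raises r.PlanningError and nothing moves.
- r.hand_in(): hands the job in, once; it reports no verdict.
Readings, each from a call of its own:
- r.current_t(): time.
- r.current_q(): joint angles.
- r.current_qvel(): joint speeds.
- r.current_effort(): joint torques, N m.
- r.current_tool_pos(): TCP position.
- r.current_ee_rot(): TCP orientation.
- r.current_contact_force(): force on the tool from outside, world axes, zero at the start.
- r.current_torque(): the same for the moment, N m.
- r.current_opening(): opening from 0.0 (shut) to 1.0 (fully open).
Only numpy, scipy, OpenCV 4.12 (cv2) and the standard library are available. Lean on these libraries where they do the work, as an engineer would, in place of code of your own. Each camera call takes 0.05 s, during which the arm holds its last target.

### The job

Shut the bench gas cock and lock it: push the stiff lever round clockwise through its quarter turn until it is fully home against the stop post, and let it go there; then slide the bolt by its black knob fully into the fork at the lever's end. Where the post stops the lever is only roughly known and the post is rigid, so feel for it and work gently: never drive the lever against the post, or the bolt against the lever, with more than 15 N; and leave the flask, the burner and the reagent jar where they stand.

Things in the scene. Friction and masses are not known exactly. Their poses are not given: they have to be found in the camera images.
- valve: Brass gas cock fixed to the bench: flange 96 mm, column 35 mm wide, hose nozzle along +x, 62 mm up, 94 mm out. Origin on the bench under the pivot, z up. Bolt knob: 14 mm thick upright black post, top 172 mm above the bench, 37 mm above the bolt; on the shut lever's line, 175 mm from the pivot (bolt drawn) to 153 (in). Bolt guide on that line at 125 to 139 mm, 20 mm wide, top at 141.
- lever (a joint): Lever angle (rad) about the vertical pivot, growing clockwise from above. At 0 (gas on) it points along the cock's own -x; it starts within 0.12 of that and stays where left. Friction about 0.85 N m (10 N at 85 mm from the pivot). Shut is where its side meets the rigid stop post: at 1.57, but up to 0.07 more or less, as the lock bracket is clamped on by hand. Feel for it.
- lever_fork (a point): Middle of the fork at the lever's end, 104 mm from the pivot, 131 mm above the bench. The steel lever is level: hub 34 mm wide, top at 141 mm; arm 16 mm wide, 126 to 136 mm above the bench, to 89 mm from the pivot; then two 8 mm tines (125 to 137 mm high) with an 11 mm gap open outwards, 27 mm over all, 89 to 115 mm from the pivot.
- bolt (a joint): How far (m) the bolt is slid in towards the pivot along the line of the shut lever. 0: drawn, nose 121 mm from the pivot, clear of the lever (starts at 0 to 0.002); 0.022: fully in, nose at 99 mm, 16 mm deep in the fork. 8 x 8 mm bar, 127 to 135 mm high, 1.5 mm play each side in the fork: a lever not home blocks it. 3 N to slide, hard stops, stays where left.
- flask: Conical glass flask, 80 mm wide, 116 mm tall, loose, bystander. Origin under its centre.
- burner: Bunsen burner, base 76 mm wide, 118 mm tall, loose, bystander. Origin under its centre.
- reagent: Amber reagent jar with black cap, 68 mm wide, 130 mm tall, loose, bystander. Origin under its centre.
- bracket_axis (a point): Point on the pivot axis 106 mm above the bench: top of the dark steel lock bracket's plate, 30 mm wide, clamped round the column. It runs 192 mm out under the shut lever and bolt and carries, 65 mm out, the stop post: a 10 mm steel pin, top at 142 mm, which stops the lever's leading side. Its direction is not measured: a quarter turn clockwise from the cock's own -x, give or take 0.07 rad.
Mind the look-alikes: they are no part of the job. There is more than one size of the valve; the job needs the larger.

How it is judged:
By the outcome, as a careful person would: the job done as asked, in the order asked, and still so for the second after the job is handed in, with the robot touching nothing.
It also fails if it takes over 64 s, if anything falls off the work surface, if the arm or the gripper's body presses on something with over 40 N, if the wrist force passes 120 N, or if a joint passes its speed limit or range.

## Working session

There is one attempt and no reset: what is moved stays moved. The work goes in short steps, each a Python script; the robot and the scene stay as the last script left them, time stands still between calls to the robot, and variables do not carry over. Pictures are saved under pics/ and viewed, and the job is handed in when it is done.

```bash
mkdir -p pics; ls; cat > h.py <<'E'
import numpy as np, cv2
from cell import r, optics
def save(n,d): cv2.imwrite(f'pics/{n}.png', cv2.cvtColor(d['pixels'],cv2.COLOR_RGB2BGR))
E
python3 - <<'E'
from h import *
import pickle
print(r.current_t(), r.current_tool_pos(), r.current_ee_rot(), r.finger_overhang, r.current_opening())
o={}
for n in ("scene","top"):
    d=optics.get_image(n); save(n+'0',d); o[n]=d
    print(n,d['fx'],d['fy'],d['cx'],d['cy']); print(d['camera_from_world'].round(4))
pickle.dump(o,open('img0.pkl','wb'))
E
```

```text
pics
0.0 [ 0.19256595 -0.51485826  0.25276651] [ 9.84035305e-01  1.77972415e-01 -7.08745263e-05 -5.77240934e-04] 0.022 1.000512290150004
scene 437.93371096252076 437.93371096252076 256.0727803072262 196.19785754029618
[[ 0.6427  0.7658 -0.0205 -0.3624]
 [ 0.4646 -0.4109 -0.7844 -0.2398]
 [-0.6092  0.4946 -0.6199  1.3394]
 [ 0.      0.      0.      1.    ]]
top 394.15145771325933 394.15145771325933 259.51712530035735 186.8044863705597
[[-0.0113 -0.9999 -0.0042 -0.0299]
 [-0.9934  0.0117 -0.1142  0.6227]
 [ 0.1142  0.0029 -0.9935  0.833 ]
 [ 0.      0.      0.      1.    ]]
```

View pics/scene0.png

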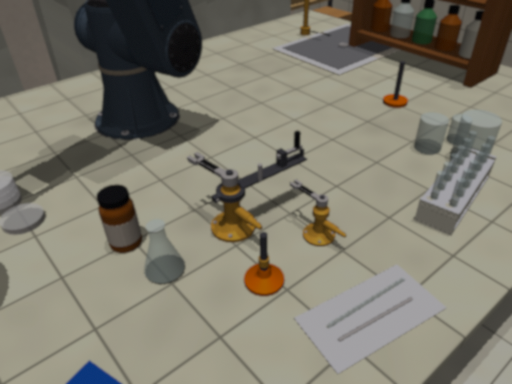

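View pics/top0.png

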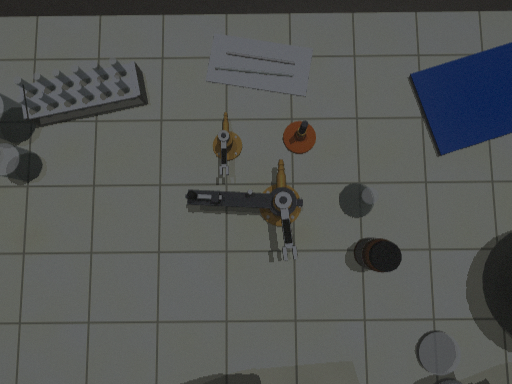

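```bash
cat >> h.py <<'E'
def ray(d,u,v):
    T=d['camera_from_world']; R=T[:3,:3]; c=-R.T@T[:3,3]
    w=R.T@np.array([(u-d['cx'])/d['fx'],(v-d['cy'])/d['fy'],1.0]); return c,w
def onz(d,u,v,z):
    c,w=ray(d,u,v); return c+w*(z-c[2])/w[2]
def px(d,p):
    T=d['camera_from_world']; q=T[:3,:3]@np.asarray(p)+T[:3,3]; return d['fx']*q[0]/q[2]+d['cx'], d['fy']*q[1]/q[2]+d['cy']
def crop(n,d,u0,u1,v0,v1,k):
    cv2.imwrite(f'pics/{n}.png', cv2.cvtColor(cv2.resize(d['pixels'][v0:v1,u0:u1],None,fx=k,fy=k,interpolation=cv2.INTER_CUBIC),cv2.COLOR_RGB2BGR))
E
python3 - <<'E'
from h import *
import pickle
o=pickle.load(open('img0.pkl','rb'))
crop('top0c',o['top'],180,310,150,270,6)
crop('scene0c',o['scene'],180,320,120,250,5)
E
```

```text
(no output)
```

View pics/top0c.png

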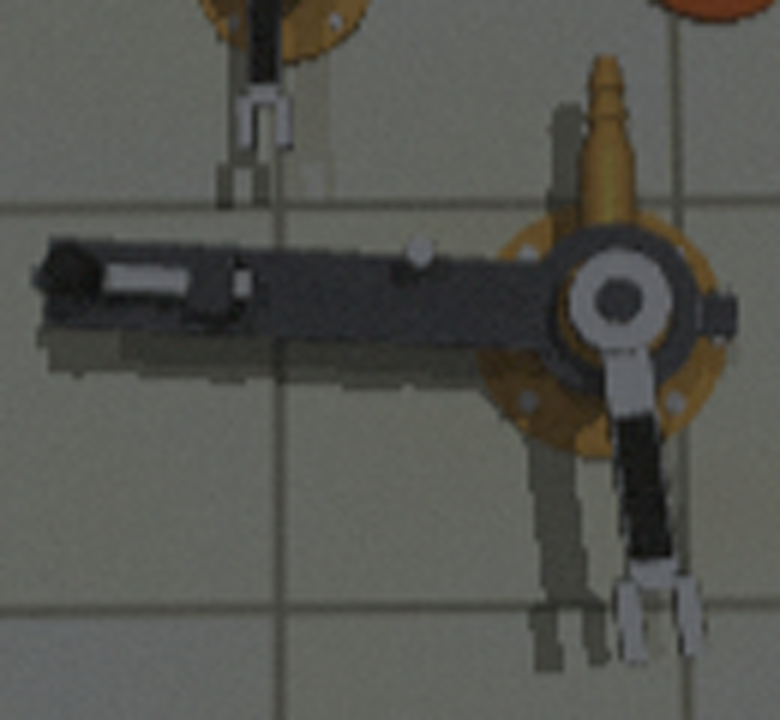

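View pics/scene0c.png

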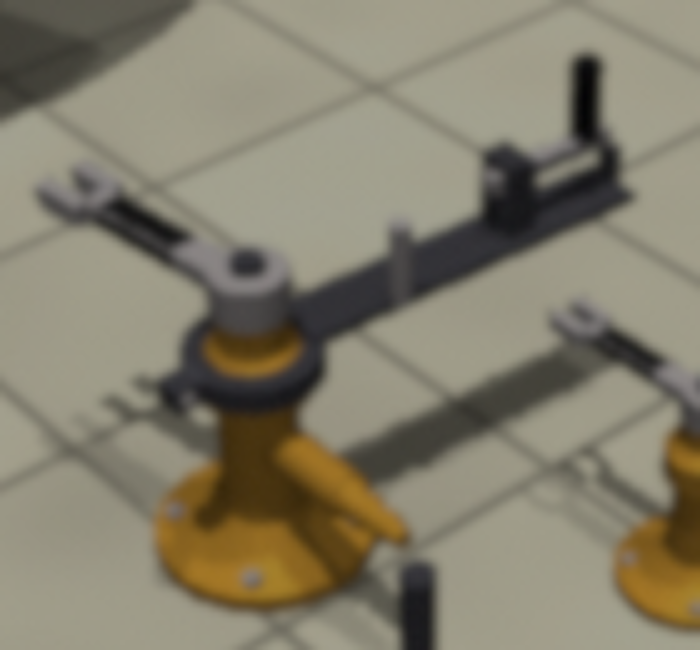

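```bash
python3 - <<'E'
from h import *
import pickle
o=pickle.load(open('img0.pkl','rb'));d=o['top']
def P(x,y,z): return onz(d,180+(x+.5)/6-.5,150+(y+.5)/6-.5,z)
hub=P(620,301,.141)
pts=dict(hub=hub,fork=P(660,612,.137),forkroot=P(653,572,.136),post=P(419,248,.142),boltA=P(108,277,.135),boltB=P(250,284,.135),knobtop=P(72,270,.172),
 armroot=P(630,352,.136),brA=P(300,302-5,.106),brEnd=P(45,283,.106),nozz=P(606,60,.062))
for k,p in pts.items():
    v=p-hub; print(k,p.round(4),'r',np.hypot(*v[:2]).round(4),'ang',np.arctan2(v[1],v[0]).round(3))
# bracket edges
for nm,(a,b) in dict(top=((110,243),(380,260)),bot=((120,333),(520,347))).items():
    A=P(*a,.106);B=P(*b,.106);w=A-B;print(nm,A.round(4),B.round(4),np.arctan2(w[1],w[0]))
s=o['scene']
def S(x,y,z): return onz(s,180+(x+.5)/5-.5,120+(y+.5)/5-.5,z)
h2=S(247,264,.141)
for k,p in dict(hub=h2,post=S(400,222,.142),knob=S(588,62,.172),fork=S(83,189,.137)).items():
    v=p-h2; print('scene',k,p.round(4),np.hypot(*v[:2]).round(4),np.arctan2(v[1],v[0]).round(3))
# depth masks hub
dd=d['depth']
for (x,y) in [(590,300),(650,300),(645,500),(630,380),(75,262),(300,300)]:
    u,v=int(180+x/6),int(150+y/6); print(x,y,dd[v,u])
E
```

```text
hub [ 0.5846 -0.0822  0.141 ] r 0.0 ang 0.0
fork [ 0.4856 -0.0934  0.137 ] r 0.0996 ang -3.029
forkroot [ 0.4981 -0.0915  0.136 ] r 0.0869 ang -3.035
post [ 0.6023 -0.0178  0.142 ] r 0.0668 ang 1.302
boltA [0.5948 0.0833 0.135 ] r 0.1659 ang 1.509
boltB [0.592  0.0372 0.135 ] r 0.1197 ang 1.509
knobtop [0.5936 0.0885 0.172 ] r 0.171 ang 1.518
armroot [ 0.5684 -0.0854  0.136 ] r 0.0164 ang -2.945
brA [0.59   0.0233 0.106 ] r 0.1057 ang 1.519
brEnd [0.5957 0.1092 0.106 ] r 0.1917 ang 1.512
nozz [ 0.6777 -0.0832  0.062 ] r 0.0932 ang -0.011
top [0.609  0.0874 0.106 ] [ 0.6022 -0.0036  0.106 ] 1.4958955814055086
bot [0.5786 0.0838 0.106 ] [ 0.5723 -0.0504  0.106 ] 1.524188856715281
scene hub [ 0.5824 -0.081   0.141 ] 0.0 0.0
scene post [ 0.6012 -0.0183  0.142 ] 0.0654 1.28
scene knob [0.597  0.0887 0.172 ] 0.1703 1.485
scene fork [ 0.4893 -0.096   0.137 ] 0.0943 -2.982
590 300 0.76026285
650 300 0.7583788
645 500 0.75911206
630 380 0.7621331
75 262 0.73148155
300 300 0.79779404
```

The top view shows the large cock's hub at about (283,200) px, world (0.584, -0.082). The lever's fork is at (290,252), the bracket and bolt run left to the knob at (192,195), and the stop post is at (250,191). The sizes match what was given: post radius 67 mm, knob about 171, nozzle 93. Next I shut the gripper, go above the trailing side of the tines and check with the wrist camera.

```bash
cat >> h.py <<'E'
HUB=np.array([.584,-.082])
def quat(psi): return [np.cos(psi/2),np.sin(psi/2),0.,0.]
def pose(th,off,rad=.100,z=.139):
    e=np.array([np.cos(th),np.sin(th)]); n=np.array([-e[1],e[0]])
    p=HUB+rad*e+off*n; return [p[0],p[1],z]
E
python3 - <<'E'
from h import *
import pickle
r.set_gripper(0.0,30)
th=3.25
p=pose(th,.043,z=.25)
for t in (3.25,2.8,2.4,2.0,1.5): print(t, r.inverse_kinematics(pose(t,.03),quat(t)))
r.move_to(p,quat(th))
print(r.current_t(), r.current_tool_pos(), r.current_ee_rot(), r.current_q(), r.current_opening(), r.current_contact_force())
d=optics.get_image('wrist'); save('w1',d); print(d['mount'].round(4),d['fx'],d['cx'],d['cy'])
d['pos']=r.current_tool_pos(); d['rot']=r.current_ee_rot()
pickle.dump(d,open('w1.pkl','wb'))
E
```

```text
3.25 [-3.38875215e-01  4.23775809e-01  1.87271977e+00 -4.44089210e-16
  8.45097079e-01 -2.01807889e+00]
2.8 [-2.54537253e-01  3.97555148e-01  1.91607366e+00 -4.44089210e-16
  8.27963846e-01 -1.48374093e+00]
2.4 [-1.69283333e-01  4.05994611e-01  1.90219773e+00 -4.44089210e-16
  8.33400313e-01 -9.98487006e-01]
2.0 [-9.72942358e-02  4.42249337e-01  1.84175824e+00 -4.44089210e-16
  8.57585077e-01 -5.26497909e-01]
1.5 [-4.75111683e-02  5.13388636e-01  1.71960562e+00 -4.44089210e-16
  9.08598400e-01  2.32851585e-02]
2.625 [ 0.48917013 -0.13609758  0.25002576] [-5.33342168e-02  9.98576714e-01 -8.60554220e-05  4.93109248e-06] [-3.62993926e-01  2.77728606e-01  1.76263968e+00 -1.72046962e-04
  1.10114574e+00 -2.04043146e+00] -0.004516414096986336 [-0.25122422  0.29122223  0.33608187]
[[-6.000e-04 -9.619e-01 -2.735e-01  6.960e-02]
 [ 1.000e+00 -2.000e-04 -1.300e-03 -1.000e-04]
 [ 1.200e-03 -2.735e-01  9.619e-01 -1.211e-01]
 [ 0.000e+00  0.000e+00  0.000e+00  1.000e+00]] 299.41095731621675 255.9067214130102 189.41468263224067
```

View pics/w1.png

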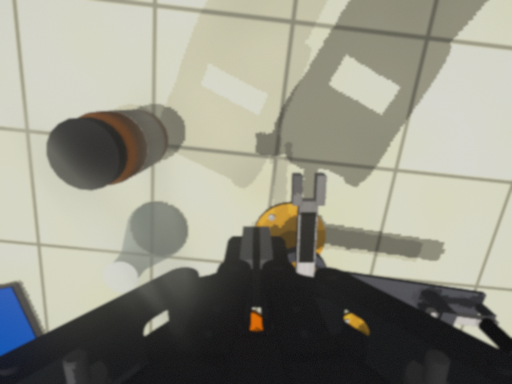

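```bash
cat >> h.py <<'E'
from scipy.spatial.transform import Rotation as Ro
def wristcam(d,pos,rot):
    M=np.eye(4); M[:3,:3]=Ro.from_quat(rot).as_matrix(); M[:3,3]=pos
    d['camera_from_world']=np.linalg.inv(M@d['mount']); return d
E
python3 - <<'E'
from h import *
import pickle
d=pickle.load(open('w1.pkl','rb')); wristcam(d,d['pos'],d['rot'])
for n,u,v in (('tipL',296,173),('tipR',321,173),('rootL',292,206),('rootR',325,206),('armL',298,240),('armR',316,240)):
    p=onz(d,u,v,.137); w=p[:2]-HUB; print(n,p.round(4),np.hypot(*w).round(4),(np.arctan2(w[1],w[0])%(2*np.pi)).round(3))
print(px(d,[*(d['pos'][:2]),d['pos'][2]-.022]))
crop('w1c',d,220,350,150,280,5)
E
```

```text
tipL [ 0.4692 -0.1065  0.137 ] 0.1174 3.351
tipR [ 0.467  -0.0866  0.137 ] 0.117 3.181
rootL [ 0.4971 -0.1058  0.137 ] 0.0901 3.409
rootR [ 0.4942 -0.0787  0.137 ] 0.0898 3.105
armL [ 0.527  -0.0964  0.137 ] 0.0588 3.389
armR [ 0.5253 -0.0812  0.137 ] 0.0587 3.127
(np.float64(256.498417689409), np.float64(242.56118212143025))
```

View pics/w1c.png

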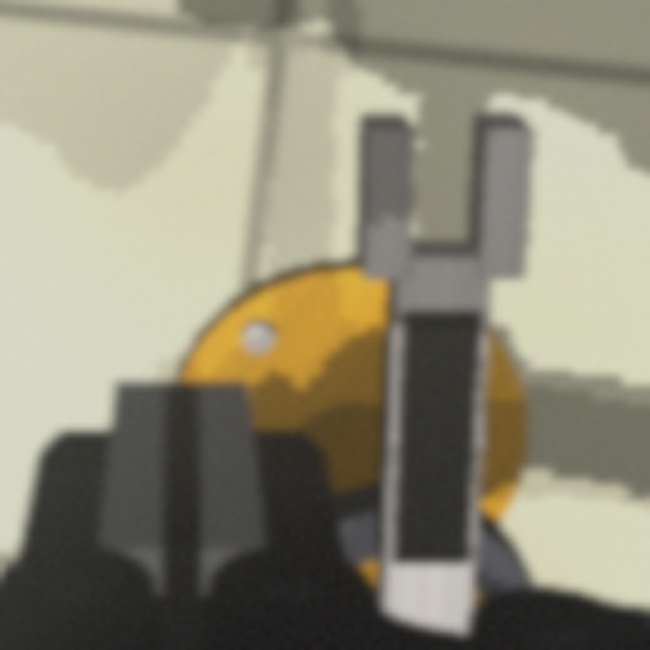

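The wrist view gives a fork angle of about 3.26 rad and tine radii of 90–117 mm, which matches the top view. The fingers are clear of it on the left. I'll descend and feel for first contact.

```bash
python3 - <<'E'
from h import *
th=3.26; n=np.array([-np.sin(th),np.cos(th)])
r.move_linear(pose(th,.055,z=.25),rot=quat(th))
r.move_linear(pose(th,.055,z=.139),vel=.2)
b=np.array(r.current_contact_force()); print(r.current_t(),b.round(2),r.current_tool_pos())
off=.036
r.move_linear(pose(th,off),vel=.1)
for i in range(16):
    f=np.array(r.current_contact_force())-b
    print(round(off,4),r.current_t(),f.round(2),round(float(f[:2]@n),2),(np.array(r.current_tool_pos())-pose(th,off))[:2].round(5))
    if f[:2]@n>3: break
    off-=.001; r.move_linear(pose(th,off),vel=.03)
E
```

```text
3.6333 [0.11 0.26 0.53] [ 0.49166754 -0.14846846  0.13985   ]
0.036 3.975 [ 0.31 -0.63 -1.01] 0.67 [0.00032 0.00033]
0.035 4.225 [-0.06 -0.19 -0.49] 0.18 [ 5.e-05 -2.e-04]
0.034 4.475 [ 0.57 -0.69 -0.32] 0.75 [-2.e-05 -4.e-05]
0.033 4.725 [-0.04 -0.42 -0.51] 0.41 [-4.e-05  5.e-05]
0.032 4.975 [-0.52 -0.3  -0.61] 0.23 [-0.e+00  6.e-05]
0.031 5.225 [-0.14 -1.06  0.27] 1.03 [-2.e-05  5.e-05]
0.03 5.475 [ 0.58 -0.55 -1.52] 0.61 [-2.e-05  4.e-05]
0.029 5.725 [-0.14 -1.03  0.16] 1.0 [-1.e-05  8.e-05]
0.028 5.975 [-0.22  0.06 -1.02] -0.08 [-4.e-05  5.e-05]
0.027 6.225 [-0.06 -0.31 -0.21] 0.3 [1.e-05 5.e-05]
0.026 6.475 [ 0.92 -4.61 -0.69] 4.69 [ 4.0e-05 -3.1e-04]
```

```bash
python3 - <<'E'
from h import *
b=np.array([.11,.26,.53])+np.array([.1,-.5,-.5])
th=3.26; off=.026
while th>1.73:
    th-=.09
    r.move_linear(pose(th,off),rot=quat(th),vel=.06)
    n=np.array([-np.sin(th),np.cos(th)]); e=np.array([np.cos(th),np.sin(th)])
    f=np.array(r.current_contact_force())-b; dp=(np.array(r.current_tool_pos())-pose(th,off))[:2]
    print(round(th,3),round(r.current_t(),2),'n',round(float(f[:2]@n),2),'e',round(float(f[:2]@e),2),'z',round(f[2],2),'dev n,e mm',(1e3*np.array([dp@n,dp@e])).round(2))
    if f[:2]@n>15: print('STOP');break
d=optics.get_image('top'); save('top2',d); crop('top2c',d,180,310,150,270,5)
E
```

```text
3.17 6.78 n 3.62 e 0.13 z -0.24 dev n,e mm [0.07 0.01]
3.08 7.09 n 2.86 e 0.42 z 0.73 dev n,e mm [-0.01  0.03]
2.99 7.4 n 2.78 e -0.19 z -0.78 dev n,e mm [-0.04  0.02]
2.9 7.71 n 2.31 e 1.08 z -0.33 dev n,e mm [-0.02  0.05]
2.81 8.02 n 2.79 e -0.09 z 0.21 dev n,e mm [-0.03  0.05]
2.72 8.32 n 1.53 e 0.31 z 0.35 dev n,e mm [-0.02  0.08]
2.63 8.63 n 1.8 e -0.09 z 1.26 dev n,e mm [-0.02  0.08]
2.54 8.94 n 2.51 e -0.51 z 1.37 dev n,e mm [-0.    0.08]
2.45 9.25 n 2.68 e 1.08 z 2.19 dev n,e mm [-0.    0.06]
2.36 9.56 n 2.61 e 0.54 z 0.93 dev n,e mm [0.04 0.09]
2.27 9.87 n 2.1 e -0.13 z 1.47 dev n,e mm [0.07 0.1 ]
2.18 10.18 n 2.39 e 0.68 z 2.05 dev n,e mm [0.05 0.1 ]
2.09 10.48 n 3.53 e 0.93 z 1.06 dev n,e mm [0.08 0.12]
2.0 10.79 n 3.13 e 0.18 z 0.6 dev n,e mm [0.11 0.14]
1.91 11.1 n 3.14 e -0.27 z 1.95 dev n,e mm [0.11 0.13]
1.82 11.41 n 4.98 e 1.38 z 1.31 dev n,e mm [0.12 0.12]
1.73 11.72 n 3.86 e 0.02 z 2.43 dev n,e mm [0.14 0.14]
1.64 12.03 n 3.89 e 1.61 z 0.6 dev n,e mm [0.13 0.14]
```

View pics/top2c.png

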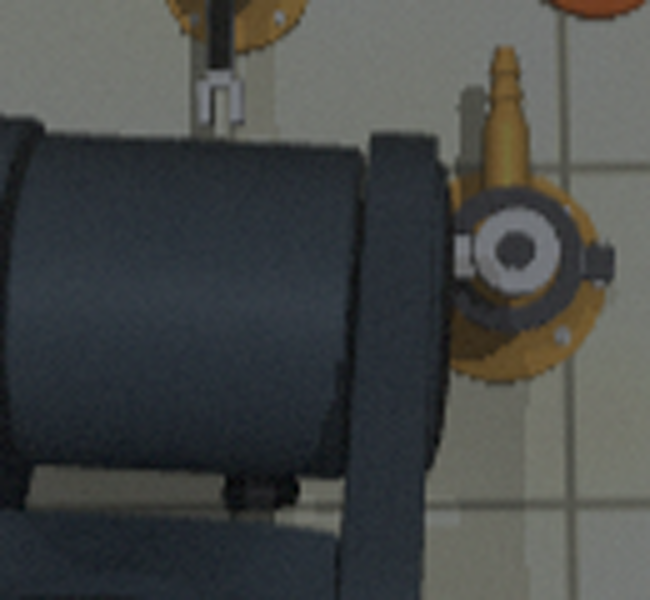

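The lever followed: in the top view its stub now points left from the hub at (282,200). Next come fine steps to feel for the post.

```bash
python3 - <<'E'
from h import *
b=np.array([.11,.26,.53])+np.array([.1,-.5,-.5])
th=1.64; off=.026
while th>1.42:
    th-=.006 if th>1.571 else .003
    r.move_linear(pose(th,off),rot=quat(th),vel=.03)
    n=np.array([-np.sin(th),np.cos(th)]); e=np.array([np.cos(th),np.sin(th)])
    f=np.mean([r.current_contact_force() for _ in range(3)],axis=0)-b; dp=(np.array(r.current_tool_pos())-pose(th,off))[:2]
    F=float(f[:2]@n)
    print(round(th,4),round(r.current_t(),2),'n',round(F,2),'e',round(float(f[:2]@e),2),'z',round(f[2],2),'dev',(1e3*np.array([dp@n,dp@e])).round(2), round(np.array(r.current_torque())[2],2))
    if F>8.5: print('STOP');break
E
```

```text
1.634 12.32 n 6.92 e 0.53 z 2.55 dev [0.59 0.1 ] -0.02
1.628 12.57 n 8.58 e 0.71 z 3.24 dev [0.81 0.08] -0.02
STOP
```

```bash
cat > fine.py <<'E'
from h import *
import sys
b=np.array([.11,.26,.53])+np.array([.1,-.5,-.5])
th,off,step,lim,end=map(float,sys.argv[1:6])
while th>end:
    th-=step
    r.move_linear(pose(th,off),rot=quat(th),vel=.03)
    n=np.array([-np.sin(th),np.cos(th)]); e=np.array([np.cos(th),np.sin(th)])
    f=np.mean([r.current_contact_force() for _ in range(3)],axis=0)-b; dp=(np.array(r.current_tool_pos())-pose(th,off))[:2]
    F=float(f[:2]@n)
    print(round(th,4),round(r.current_t(),2),'n',round(F,2),'e',round(float(f[:2]@e),2),'z',round(f[2],2),'dev',(1e3*np.array([dp@n,dp@e])).round(2))
    if F>lim: print('STOP');break
E
python3 fine.py 1.628 .026 .003 11 1.57
```

```text
1.625 12.82 n 8.9 e 1.28 z 3.92 dev [0.88 0.04]
1.622 13.07 n 7.8 e 1.21 z 3.7 dev [0.88 0.06]
1.619 13.32 n 8.21 e 0.28 z 3.13 dev [0.88 0.05]
1.616 13.57 n 8.16 e 0.21 z 3.62 dev [0.88 0.05]
1.613 13.82 n 9.4 e 0.06 z 3.62 dev [0.88 0.05]
1.61 14.07 n 7.38 e 1.59 z 3.05 dev [0.9  0.05]
1.607 14.32 n 8.67 e 1.32 z 3.47 dev [0.89 0.04]
1.604 14.57 n 9.15 e 0.91 z 3.94 dev [0.89 0.06]
1.601 14.82 n 7.59 e 0.66 z 4.78 dev [0.88 0.04]
1.598 15.07 n 7.64 e 0.55 z 4.59 dev [0.9  0.05]
1.595 15.32 n 8.82 e 0.38 z 3.86 dev [0.89 0.05]
1.592 15.57 n 8.44 e 0.09 z 3.47 dev [0.88 0.06]
1.589 15.82 n 8.85 e 0.47 z 3.63 dev [0.89 0.05]
1.586 16.07 n 8.39 e 1.46 z 3.59 dev [0.9  0.04]
1.583 16.32 n 7.63 e 1.08 z 4.39 dev [0.88 0.04]
1.58 16.57 n 8.16 e 0.12 z 4.1 dev [0.89 0.05]
1.577 16.82 n 9.18 e 0.71 z 4.12 dev [0.88 0.06]
1.574 17.07 n 7.92 e 0.24 z 4.32 dev [0.9  0.05]
1.571 17.32 n 7.48 e 0.52 z 3.77 dev [0.88 0.04]
1.568 17.57 n 7.98 e 0.7 z 3.11 dev [0.89 0.07]
```

A clean plateau: about 8.3 N with 0.885 mm of deflection, so roughly 9.4 N/mm. The deflection is a low-noise cue for the post. I'll continue.

```bash
sed -i "s/if F>lim/if F>lim or dp@n>1.15e-3/" fine.py; python3 fine.py 1.568 .026 .004 11 1.42
```

```text
1.564 17.82 n 8.51 e -0.2 z 3.49 dev [0.87 0.06]
1.56 18.07 n 9.07 e 0.36 z 3.24 dev [0.87 0.05]
1.556 18.32 n 8.26 e 0.81 z 3.91 dev [0.85 0.07]
1.552 18.57 n 7.99 e 0.68 z 4.41 dev [0.87 0.07]
1.548 18.82 n 7.92 e 0.11 z 3.61 dev [0.86 0.07]
1.544 19.07 n 9.41 e 1.11 z 3.63 dev [0.88 0.06]
1.54 19.32 n 8.22 e 0.5 z 3.62 dev [0.85 0.06]
1.536 19.57 n 8.69 e -0.36 z 4.71 dev [0.9  0.07]
1.532 19.82 n 8.38 e -0.07 z 4.21 dev [0.86 0.03]
1.528 20.07 n 8.88 e -0.12 z 4.01 dev [0.86 0.06]
1.524 20.32 n 8.52 e 0.74 z 3.37 dev [0.87 0.06]
1.52 20.57 n 8.33 e 0.34 z 4.1 dev [0.87 0.04]
1.516 20.82 n 8.79 e 0.76 z 3.32 dev [0.84 0.08]
1.512 21.07 n 8.51 e 1.05 z 3.97 dev [0.89 0.06]
1.508 21.32 n 9.84 e -0.2 z 4.5 dev [1.07 0.03]
1.504 21.57 n 12.13 e -0.3 z 4.9 dev [1.34 0.02]
STOP
```

```bash
python3 fine.py 1.504 .026 .002 11 1.503; python3 - <<'E'
from h import *
# back off, raise, look
th=1.502
r.move_linear(pose(th,.029),rot=quat(th),vel=.03)
r.move_linear(pose(th,.055),rot=quat(th),vel=.15)
r.move_linear(pose(th,.055,z=.24),vel=.25)
th=1.5
# beyond the knob, outside
p=pose(th,0,rad=.26,z=.24); print(r.inverse_kinematics(p,quat(th-np.pi/2)), r.inverse_kinematics(p,quat(th+np.pi/2)))
r.move_to(p,quat(th+np.pi/2) if 0 else quat(th-np.pi/2+0))
print(r.current_t(), r.current_q())
import pickle
d=optics.get_image('top'); save('top3',d); crop('top3c',d,180,310,150,270,6); pickle.dump(d,open('top3.pkl','wb'))
d=optics.get_image('wrist'); save('w3',d); d['pos']=r.current_tool_pos(); d['rot']=r.current_ee_rot();pickle.dump(d,open('w3.pkl','wb'))
E
```

```text
1.502 21.82 n 12.25 e -0.38 z 6.33 dev [1.48 0.01]
STOP
[ 2.12200646e-01  5.05134039e-01  1.45091951e+00 -4.44089210e-16
  1.18553910e+00  1.85379330e+00] [ 2.12200646e-01  5.05134039e-01  1.45091951e+00 -4.44089210e-16
  1.18553910e+00 -1.28779935e+00]
24.5583 [ 2.11853077e-01  5.05572775e-01  1.45133621e+00 -5.27497889e-05
  1.18542031e+00  1.85283532e+00]
```

View pics/top3c.png

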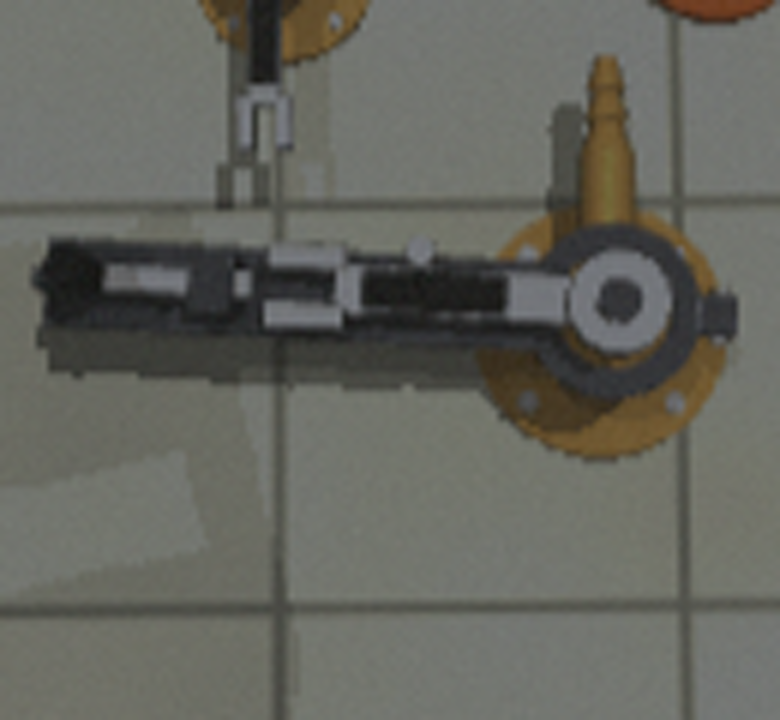

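View pics/w3.png

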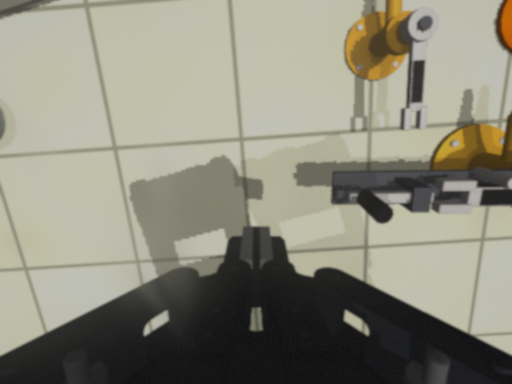

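The top view shows the lever side against the post (419,248 in the crop) and the fork gap lined up with the bolt. Next I measure the knob, lower outside it and push the bolt in half-millimetre steps.

```bash
python3 - <<'E'
from h import *
import pickle
d=pickle.load(open('w3.pkl','rb')); wristcam(d,d['pos'],d['rot'])
p=onz(d,381,213,.172); w=p[:2]-HUB; print('knob',p.round(4),np.hypot(*w).round(4),np.arctan2(w[1],w[0]).round(3))
L=1.51; q=quat(L-np.pi/2); e=np.array([np.cos(L),np.sin(L)]); n=np.array([-e[1],e[0]])
P=lambda rad,z=.167: pose(L,0,rad=rad,z=z)
r.move_linear(P(.24,.24),rot=q); r.move_linear(P(.24),vel=.2)
r.sleep(.1)
b=np.mean([r.current_contact_force() for _ in range(5)],axis=0)
r.move_linear(P(.203),vel=.1)
rad=.203; c=None
while rad>.186:
    rad-=.001; r.move_linear(P(rad),vel=.03)
    f=np.mean([r.current_contact_force() for _ in range(3)],axis=0)-b; dp=(np.array(r.current_tool_pos())-P(rad))[:2]
    print(round(rad,4),round(r.current_t(),2),'e',(f[:2]@e).round(2),'n',(f[:2]@n).round(2),'z',f[2].round(2),'dev',(1e3*np.array([dp@e,dp@n])).round(2))
    if f[:2]@e>2: break
print(b)
E
```

```text
knob [0.5953 0.0931 0.172 ] 0.1754 1.507
0.202 26.32 e 0.28 n 0.67 z -0.65 dev [0.32 0.04]
0.201 26.57 e 0.43 n 0.24 z -1.53 dev [0.07 0.04]
0.2 26.82 e 0.25 n 0.84 z -0.61 dev [-0.04 -0.02]
0.199 27.07 e 0.19 n -0.23 z -1.42 dev [-0.07 -0.  ]
0.198 27.32 e 1.0 n -0.14 z -1.23 dev [-0.06 -0.01]
0.197 27.57 e -0.24 n -0.35 z -0.83 dev [-0.05 -0.01]
0.196 27.82 e 0.55 n -0.54 z -0.86 dev [-0.08 -0.02]
0.195 28.07 e -0.31 n 0.15 z -0.9 dev [-0.06 -0.02]
0.194 28.32 e 1.65 n 0.56 z -0.82 dev [ 0.15 -0.02]
0.193 28.57 e 3.56 n 0.41 z -1.41 dev [ 0.09 -0.02]
[-0.13460969 -0.22687801  0.94530863]
```

The knob measures 175.4 mm out at 1.507 rad, as given, and contact came at the expected radius. Pushing the bolt in.

```bash
python3 - <<'E'
from h import *
b=np.array([-0.13,-0.23,0.2])
L=1.51; e=np.array([np.cos(L),np.sin(L)]); n=np.array([-e[1],e[0]])
P=lambda rad,z=.167: pose(L,0,rad=rad,z=z)
rad=.193
while rad>.167:
    rad-=.0006 if rad>.1765 else .0004
    r.move_linear(P(rad),vel=.03)
    f=np.mean([r.current_contact_force() for _ in range(3)],axis=0)-b; dp=(np.array(r.current_tool_pos())-P(rad))[:2]
    print(round(rad,4),round(r.current_t(),2),'e',(f[:2]@e).round(2),'n',(f[:2]@n).round(2),'dev',(1e3*np.array([dp@e,dp@n])).round(2))
    if f[:2]@e>7 or dp@e>.75e-3: print('STOP');break
E
```

```text
0.1924 28.82 e 3.41 n 0.51 dev [ 0. -0.]
0.1918 29.07 e 2.99 n -0.64 dev [-0.07 -0.  ]
0.1912 29.32 e 2.06 n -0.33 dev [-0.05 -0.  ]
0.1906 29.57 e 3.02 n -0.26 dev [-0.07 -0.01]
0.19 29.82 e 1.75 n -0.29 dev [-0.05 -0.01]
0.1894 30.07 e 2.51 n -0.02 dev [-0.04 -0.01]
0.1888 30.32 e 1.88 n -0.79 dev [-0.04 -0.  ]
0.1882 30.57 e 2.58 n 0.09 dev [-0.04 -0.  ]
0.1876 30.82 e 2.86 n 0.42 dev [-0.05 -0.03]
0.187 31.07 e 2.83 n -0.16 dev [-0.03  0.02]
0.1864 31.32 e 2.7 n -0.32 dev [-0.05  0.01]
0.1858 31.57 e 2.95 n 0.04 dev [-0.07 -0.02]
0.1852 31.82 e 1.07 n -0.36 dev [-0.06  0.01]
0.1846 32.08 e 3.73 n -0.47 dev [-0.01  0.01]
0.184 32.33 e 2.5 n -0.72 dev [-0.06 -0.01]
0.1834 32.58 e 1.26 n 0.12 dev [-0.03 -0.02]
0.1828 32.83 e 3.15 n -0.32 dev [-0.06  0.01]
0.1822 33.08 e 2.24 n 0.43 dev [-0.07  0.  ]
0.1816 33.33 e 3.23 n -0.48 dev [-0.07 -0.01]
0.181 33.58 e 2.43 n 0.13 dev [-0.06 -0.01]
0.1804 33.83 e 2.73 n -0.4 dev [-0.04  0.02]
0.1798 34.08 e 3.05 n 0.0 dev [-0.06 -0.01]
0.1792 34.33 e 2.43 n -0.65 dev [-0.03 -0.01]
0.1786 34.58 e 2.74 n -0.15 dev [-0.02 -0.02]
0.178 34.83 e 3.11 n -0.78 dev [-0.04 -0.01]
0.1774 35.08 e 2.53 n -0.65 dev [-0.05 -0.02]
0.1768 35.33 e 3.77 n 0.62 dev [-0.06  0.  ]
0.1762 35.58 e 2.64 n -1.48 dev [-0.06  0.01]
0.1758 35.83 e 2.5 n -1.0 dev [-0.03  0.02]
0.1754 36.08 e 3.06 n -0.54 dev [-0.03 -0.  ]
0.175 36.33 e 2.76 n -0.82 dev [-0.03 -0.01]
0.1746 36.58 e 3.56 n -0.68 dev [-0.03  0.03]
0.1742 36.83 e 2.34 n -0.42 dev [-0.04 -0.01]
0.1738 37.08 e 3.37 n -0.2 dev [-0.02  0.  ]
0.1734 37.33 e 5.45 n -0.67 dev [ 0.15 -0.  ]
0.173 37.58 e 6.34 n -1.23 dev [0.38 0.  ]
0.1726 37.83 e 7.76 n -0.73 dev [ 0.67 -0.01]
STOP
```

```bash
python3 - <<'E'
from h import *
L=1.51
P=lambda rad,z=.167: pose(L,0,rad=rad,z=z)
print(np.hypot(*(np.array(r.current_tool_pos())[:2]-HUB)))
r.move_linear(P(.178),vel=.05); r.move_linear(P(.24),vel=.15); r.move_linear(P(.24,.26),vel=.25)
p=pose(L,0,rad=.26,z=.26)
d0=optics.get_image('wrist'); save('w4',d0)
d=optics.get_image('top'); save('top4',d); crop('top4c',d,180,310,150,270,6)
s=optics.get_image('scene'); save('scene4',s)
def Q(x,y,z): return onz(d,180+(x+.5)/6-.5,150+(y+.5)/6-.5,z)
print(r.current_t(), r.current_contact_force())
E
```

```text
0.17326629291683668
39.325 [ 0.96713797 -0.2683473  -1.21356217]
```

View pics/top4c.png

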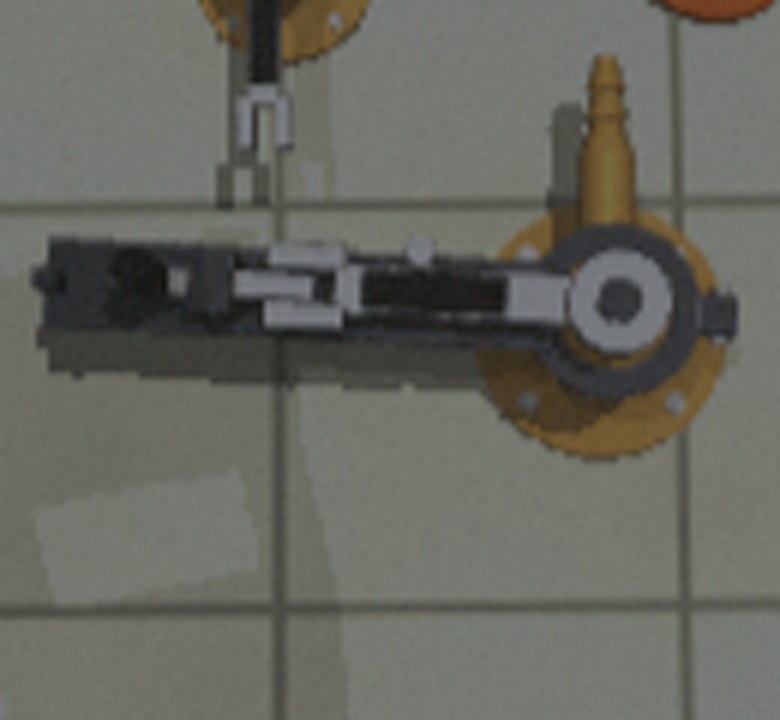

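View pics/scene4.png

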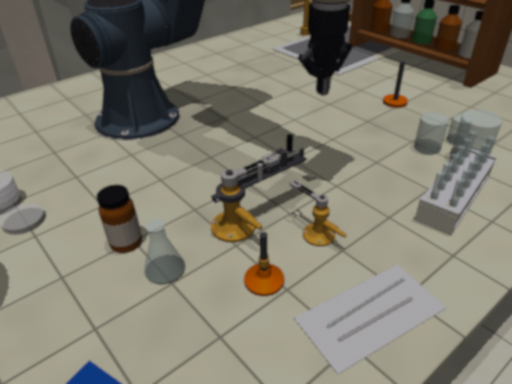

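The bolt nose sits at (315,288) in the crop, about 99 mm from the pivot and between the tines. The flask, burner and jar are at the same pixels as at the start, and the robot is clear. Handing in.

```bash
python3 - <<'E'
from h import *
r.hand_in(); print(r.current_t())
E
```

```text
the job is handed in; nothing more can be done
the job is handed in; nothing more can be done
```

The gas cock is shut and the bolt is in the fork. I handed the job in at about 39 s of the 64 s allowed; no verdict was reported.

- **Lever:** I pushed it round clockwise by the trailing side of its fork with the gripper shut. Friction held steady at about 8.4 N until the post, then the push rose to about 12.3 N. By the measured deflection that could have been up to about 14 N. That works out at about 6 to 9 N on the post, and I backed off there and let the lever go. The last picture shows its side against the post.
- **Bolt:** I then pushed the knob inwards at about 3 N. It moved smoothly for about 21 mm and met its hard stop, where the push reached 7.8 N. The picture shows the nose between the fork's tines, about 99 mm from the pivot, which is where fully in should be.
- **Surroundings:** The flask, burner and reagent jar appear at the same place in the scene camera as at the start. The robot was clear of everything when I handed in.

No check failed. The positions I measured from the different cameras agreed to within about 2–5 mm. The forces are readings taken after each small step, with about 0.5–1 N of noise, so I did not see the peaks within a step.

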